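# Set the parcel height stop on a sample carton

## Robot

A 6-joint arm with a two-finger parallel gripper is mounted at the origin on the work surface. World frame = base frame: x ahead of the robot, y to its left, z up, the work surface at z = 0. Lengths are in m, angles in rad, forces in N, time in s.
With the tool pointing down it reaches from about 0.3 to 0.775 m from the base axis. Payload 14.6 kg.
Tool frame: the origin (TCP) lies on the centre line of the jaws, within the pads' length; the fingertips stand 19 mm ahead of it and the grasp point (between the pads) is the TCP; z points along the fingers, y is the direction in which the jaws open and shut (so a half turn about z gives the same grasp; the last joint's range is limited). The gripper opens to 94 mm and grips with 3 to 60 N. Pads are 16 mm wide; open, the fingers measure 119 mm over their backs; the gripper's body (75 mm by 177 mm) begins 78 mm behind the grasp point.
Start: joints at [-1.235, 0.3, 1.521, -0, 1.321, -0.067], TCP at [0.216, -0.506, 0.224] pointing down, gripper open.
Joint ranges: [-3.03, 3.03], [-0.79, 2.21], [0.23, 2.52], [-1.04, 4.18], [0, 3.07], [-2.55, 2.55]. Speed limits (rad/s): [2.22, 2.22, 2.57, 3.14, 3.14, 3.14].

## Interface

Orientations are given as [roll, pitch, yaw] about the fixed x, y, z axes, in that order (R = Rz(yaw) Ry(pitch) Rx(roll)).
In Python, from station import ctrl gives the robot as it stands. The module is installed in compiled form; this text tells all that it offers.
- The arm moves only by the shell command python3 -m creep 'ROWS' [FORCE]. ROWS is a JSON object of lists of equal length, an entry for each row: "translation": the shift along the world's x, y, z in mm, a list of three; "yaw": the turn about the world's z in rad; "gripper": the closure in counts, from 0 (fully open) to 255 (shut). A call has 1 to 5 rows; each row is the pose to reach, as a shift and turn from the pose measured when the call began; what a row does not reach only later rows make up. A row lasts 1/12 s, in which the tool goes at most 41.7 mm and 7.16 degrees, less where a joint would pass 70% of its speed; a pose out of reach is approached as far as the arm can. A call with a gripper value outside its range is refused whole. The fingers move at their own pace and stop on an object; FORCE is the grip in N (left out, the last holds). Time passes only in rows, so rows that repeat a pose let the fingers close. It gives the time, the measured TCP pose, the force and the opening at its end, in the units of the state.
- ctrl.get_obs(): the state, without advancing time (a new reading comes with each control period).
- ctrl.camera(name): name is "side" or "top"; returns a dict with "pixels" (384x512x3 uint8, red, green, blue), "depth" (384x512 float32, m along the optical axis (not along the pixel's ray), 0 where there is no reading), "fx", "fy", "cx", "cy" (pixels), "dist" ([k1, k2, p1, p2, k3] as OpenCV has them; the pictures are not rectified), "R" (3x3) and "t" (3): a world point X has camera coordinates R X + t. Camera axes: x right, y down, z forward; pixel columns grow to the right and rows downward; lengths in m; the calibration is good to about 2 mm. A picture is of the moment at which its call begins.
- ctrl.hand_in(): hands the job in, once; it reports no verdict.
The state is a dict: "time_s": time; "qpos": joint angles; "joint_vel": joint speeds; "tau": joint torques, N m; "ee_pos": TCP position; "eef_rot": TCP orientation; "force": force on the tool from outside, world axes, zero at the start; "moment": the same for the moment, N m; "grip_width": finger opening in m.
Only numpy, scipy, OpenCV 4.12 (cv2) and the standard library are available. Lean on these libraries where they do the work, as an engineer would, in place of code of your own. Each camera call takes 0.05 s, during which the arm holds its last target. There are 200 camera calls.

## Task

Set the parcel height gauge to the sample carton: push the carton along the gauge's base until it is squarely home against the blue fence, then press the stop arm down by its red clamp handle until the sprung foot rests on the carton and is pressed about half-way in (about 7 N, never bottomed out), and while keeping it pressed turn the handle a quarter turn clockwise to lock it. Let go so that the locked stop keeps pressing on the carton, do not crush the carton, and leave the other things on the desk where they are.

Things in the scene. Friction and masses are not known exactly. Their poses are not given: they have to be found in the camera images.
- gauge: Fixed parcel height gauge; place and yaw differ. Origin on the table top, straight below the vertical axis of the foot and the clamp handle; x runs along the base to the column. Grey base plate 280 (x from -165 to +115) x 150 x 12 mm thick: the carton stands at z = 12. Aluminium column 22 x 30 mm at x = 90 to 112, up to z = 185.
- fence (a point): Middle of the upper edge of the blue fence's face that looks to the gauge's -x: at x = +30, z = 42 in the gauge's frame. The fence is 110 mm wide across the plate and 8 mm thick. Axes as the gauge's.
- carriage: Blue stop arm, 36 mm wide, 22 mm thick, from x = -24 to the column on which it slides up and down (70 mm). Origin: middle of its underside, on the axis of foot and handle, 125 to 145 mm above the table at the start. Unlocked it takes about 4 N to push down and stays where left, but if the foot is pressed in it springs back until it presses with 1 N or less.
- foot_socket (a point): Point on the arm's underside from which the foot hangs: a steel spindle with a black rubber pad, 22 mm across. The pad's face is 22 mm below this point plus the spindle's extension: 0 to 10 mm, different every time and not measured, so contact must be felt. The pad is sprung (orange collar): 2.5 N per mm, bottoming out at 6 mm (15 N).
- clamp_grip (a point): Centre of the red bar of the clamp handle on top of the arm, 58 mm above the arm's underside, on the foot's axis. Bar 48 mm long, 14 wide, 28 high (14 above and below this point), white line along its top, 22 mm free between bar and arm. x axis along the bar. The arm is pushed down and locked by this bar, gripped across its 14 mm from above.
- clamp (a joint): Turn of the clamp handle, rad: 0 unlocked, bar along the gauge's x (towards the column); grows clockwise seen from above; 1.57 locked, at its end stop, bar across the gauge. Starts at 0 to 0.25. Turns with about 0.1 N m; the brake meets the column from about 0.9 rad and holds the arm firmly from about 1.2 rad.
- carton: Sample carton, loose, 110 (x) x 64 (y) x 55 mm high, brown cardboard, 0.2 to 0.42 kg. Origin at the centre of its underside, x along its length. Starts on the base plate, 45 to 70 mm short of the fence, a little askew and off-centre. Home, its origin is at x = -25 and its near face at x = -80 in the gauge's frame; only then is it under the foot.
- parcel_flat: Bystander: flat closed carton 150 x 110 x 40 mm. Origin: centre of underside.
- tape_roll: Bystander: brown tape roll 68 mm across, 45 mm high, next to the gauge. Origin: centre of underside.
- label_roll: Bystander: white label roll 76 mm across, 40 mm high, next to the gauge. Origin: centre of underside.
- tumbler: Bystander: clear tumbler with white lid, 72 mm across, 130 mm high. Origin: centre of underside.
- drink: Bystander: drink bottle with green cap, 64 mm across, 190 mm high. Origin: centre of underside.
- mouse: Bystander: black computer mouse 100 x 58 x 35 mm. Origin: centre of underside.
- cutter: Bystander: small screwdriver with yellow handle, 160 mm long, lying. Origin: under its middle.

How it is judged:
On the way, in this order (a step that is already met when the one before it is completed fails the run):
1. the carton is home against the fence, squarely, with the stop still clear of it (x of carton in the frame of gauge between -0.03 and -0.02 m and y of carton in the frame of gauge between -0.02 and 0.02 m and z of carton in the frame of gauge below 0.016 m and angle between the x axis of carton and the x axis of gauge, either way round below 0.09 rad and contact force between carriage and carton below 0.5 N), for 0.2 s.
2. the unlocked stop's foot presses on the carton with 4 to 12 N (contact force between carriage and carton between 4 and 12 N and value of joint clamp below 0.5 rad), for 0.2 s.
At the end, for the whole second after the job is handed in: The carton stands on the base within 5 mm of home against the fence, square to it within 5 degrees and within 20 mm of the gauge's midline; the clamp is turned to at least 1.3 rad; the released stop presses on the carton with 4 to 12 N; all at rest (x of carton in the frame of gauge between -0.03 and -0.02 m and y of carton in the frame of gauge between -0.02 and 0.02 m and z of carton in the frame of gauge below 0.016 m and angle between the x axis of carton and the x axis of gauge, either way round below 0.09 rad and contact force between carriage and carton between 4 and 12 N and value of joint clamp above 1.3 rad and linear speed of each of carriage, carton below 0.01 m/s); the robot touches nothing.
It fails at once if the foot bottoms out on the carton (over 15 N) (contact force between carriage and carton above 15 N).
It fails at once if the carton is pushed or squeezed with over 30 N by the fingers or arm (contact force between any of the fingers, the arm and carton above 30 N).
It fails at once if a bystander is moved by more than 30 mm (distance of any of parcel_flat, tape_roll, label_roll, tumbler, drink, mouse, cutter from where it was at the start of the episode above 0.03 m).
It also fails if it takes over 61 s, if anything falls off the work surface, if the arm or the gripper's body presses on something with over 40 N, if the wrist force passes 120 N, or if a joint passes its speed limit or range.

## Working session

There is one attempt and no reset: what is moved stays moved. The work goes in short steps, Python scripts to look and compute and a shell command to move; the robot and the scene stay as the last step left them, time stands still between calls to the robot, and variables do not carry over. Pictures are saved under pics/ and viewed, about 8 in all and at most 12, crops included, and the job is handed in when it is done.

```bash
mkdir -p pics; cat > h.py <<'E'
import numpy as np, cv2
from station import ctrl
def cam(n):
    c=ctrl.camera(n); c['K']=np.array([[c['fx'],0,c['cx']],[0,c['fy'],c['cy']],[0,0,1.]]);c['R']=np.array(c['R']);c['t']=np.array(c['t']);c['dist']=np.array(c['dist'],float);c['pixels']=np.array(c['pixels']);c['depth']=np.array(c['depth']);return c
def ray(c,uv):
    p=cv2.undistortPoints(np.array(uv,float).reshape(-1,1,2),c['K'],c['dist'])[:,0]
    d=np.c_[p,np.ones(len(p))]@c['R']; return -c['R'].T@c['t'],d
def onz(c,uv,z):
    o,d=ray(c,uv); return o+d*((z-o[2])/d[:,2])[:,None]
def cloud(c):
    v,u=np.nonzero(c['depth']>0); o,d=ray(c,np.c_[u,v]); return u,v,o+d*c['depth'][v,u][:,None]
def save(c,name):
    cv2.imwrite('pics/'+name,c['pixels'][:,:,::-1])
E
python3 - <<'E'
from h import *
o=ctrl.get_obs(); print({k:np.round(v,3).tolist() for k,v in o.items()})
a=cam('top');b=cam('side')
for c in (a,b): print(-c['R'].T@c['t'],c['R'].round(2).tolist())
cv2.imwrite('pics/a.png',a['pixels'][:,:,::-1]);cv2.imwrite('pics/b.png',b['pixels'][:,:,::-1])
import pickle;pickle.dump((a,b),open('first.pkl','wb'))
E
```

```text
{'time_s': 0.0, 'qpos': [-1.235, 0.3, 1.522, -0.0, 1.321, -0.067], 'joint_vel': [-0.0, 0.0, 0.001, -0.001, -0.001, -0.001], 'tau': [0.002, -53.181, -35.274, 0.071, 0.024, -0.0], 'ee_pos': [0.216, -0.506, 0.224], 'eef_rot': [-3.14, -0.0, 0.403], 'force': [-0.229, -0.254, -0.125], 'moment': [0.011, -0.04, 0.0], 'grip_width': 0.094}
[0.26449675 0.01587394 1.41474203] [[-0.05, -1.0, -0.0], [-0.97, 0.05, -0.23], [0.23, -0.01, -0.97]]
[-0.00394369 -0.81396356  1.29378259] [[0.84, -0.54, 0.02], [-0.4, -0.65, -0.65], [0.36, 0.54, -0.76]]
```

View pics/a.png

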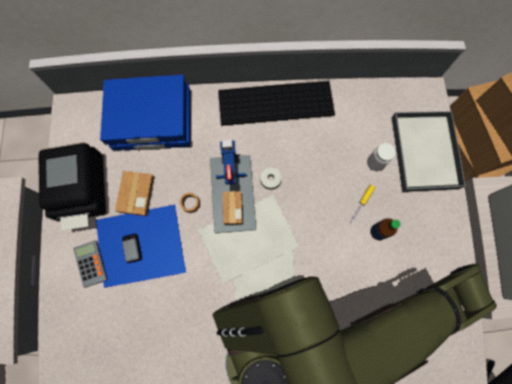

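View pics/b.png

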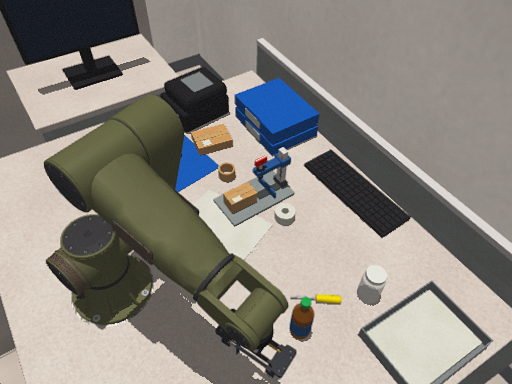

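The top view shows the gauge at px (232,195), with its column up (world +x), the carton at (233,207) and the red bar at (229,172). The tape roll is at (190,203) and the label roll at (270,178).

```bash
python3 - <<'E'
from h import *
import pickle;a,b=pickle.load(open('first.pkl','rb'))
A=cv2.resize(a['pixels'][130:240,180:290],(600,600),interpolation=cv2.INTER_CUBIC)
cv2.imwrite('pics/c.png',A[:,:,::-1])
def masks(c,roi):
    hsv=cv2.cvtColor(c['pixels'],cv2.COLOR_RGB2HSV).astype(int);H,S,V=[hsv[...,i] for i in range(3)]
    u,v,P=cloud(c); X=np.zeros(c['depth'].shape+(3,));X[v,u]=P
    r=np.zeros(H.shape,bool);r[roi[0]:roi[1],roi[2]:roi[3]]=1
    return H,S,V,X,r
for n,c,roi in(('top',a,(130,240,205,262)),('side',b,(140,225,205,300))):
    H,S,V,X,r=masks(c,roi)
    red=r&((H<6)|(H>174))&(S>140)
    brown=r&(H>6)&(H<22)&(S>80)
    grey=r&(S<70)&(V>70)&(V<150)&(X[...,2]<.03)
    for k,m in(('red',red),('brown',brown),('grey',grey)):
        ys,xs=np.nonzero(m); print(n,k,m.sum(),xs.mean(),ys.mean(),'xyz med',np.median(X[m],0).round(4), 'min',np.percentile(X[m],3,axis=0).round(3),'max',np.percentile(X[m],97,axis=0).round(3))
        (cx,cy),wh,an=cv2.minAreaRect(np.c_[xs,ys].astype(np.float32)); print('  rect',cv2.boxPoints(((cx,cy),wh,an)).round(1).tolist())
    cloudm=r&(abs(X[...,2]-.067)<.008)&brown
    Q=X[cloudm]; rc=cv2.minAreaRect((Q[:,:2]*1000).astype(np.float32)); print('carton top',rc,Q.mean(0))
    cl=r&(abs(X[...,2]-.012)<.005); Q=X[cl]; print('plate',cv2.minAreaRect((Q[:,:2]*1000).astype(np.float32)))
    print('z table',np.median(X[...,2][r]))
E
```

```text
top red 19 229.78947368421052 176.0 xyz med [0.6135 0.0716 0.1928] min [0.596 0.07  0.149] max [0.626 0.09  0.2  ]
  rect [[225.3000030517578, 174.3000030517578], [231.1999969482422, 171.89999389648438], [233.60000610351562, 178.0], [227.6999969482422, 180.3000030517578]]
top brown 544 231.34926470588235 206.58823529411765 xyz med [0.5365 0.081  0.0669] min [0.477 0.047 0.015] max [0.585 0.108 0.073]
  rect [[223.0, 191.0], [242.0, 191.0], [242.0, 224.0], [223.0, 224.0]]
top grey 1736 233.67857142857142 192.41417050691246 xyz med [0.6034 0.0484 0.0122] min [0.461 0.005 0.006] max [0.726 0.149 0.018]
  rect [[208.8000030517578, 145.6999969482422], [258.5, 142.60000610351562], [263.8999938964844, 229.1999969482422], [214.1999969482422, 232.3000030517578]]
carton top ((531.4514770507812, 77.17186737060547), (63.79542922973633, 109.8835678100586), 89.91293334960938) [0.53384985 0.07978953 0.06722705]
plate ((633.3785400390625, 75.56748962402344), (207.3961944580078, 410.8322448730469), 87.09107971191406)
z table 0.00870531409719788
side red 67 260.5074626865672 161.73134328358208 xyz med
[... 300 characters left out ...]
76 0.048 0.005] max [0.65  0.391 0.073]
  rect [[201.3000030517578, 143.39999389648438], [241.89999389648438, 127.5999984741211], [269.29998779296875, 198.3000030517578], [228.6999969482422, 214.10000610351562]]
side grey 947 260.4065469904963 197.8352692713833 xyz med [0.6182 0.0419 0.0131] min [ 0.455 -0.092 -0.   ] max [0.784 0.273 0.025]
  rect [[207.0, 140.0], [299.0, 140.0], [299.0, 224.0], [207.0, 224.0]]
carton top ((530.1271362304688, 76.47779083251953), (68.82325744628906, 111.65213775634766), 88.29147338867188) [0.53046171 0.07855312 0.06812387]
plate ((632.0411376953125, 159.67861938476562), (452.92974853515625, 395.9031677246094), 55.407875061035156)
z table 0.009362993448717383
```

View pics/c.png

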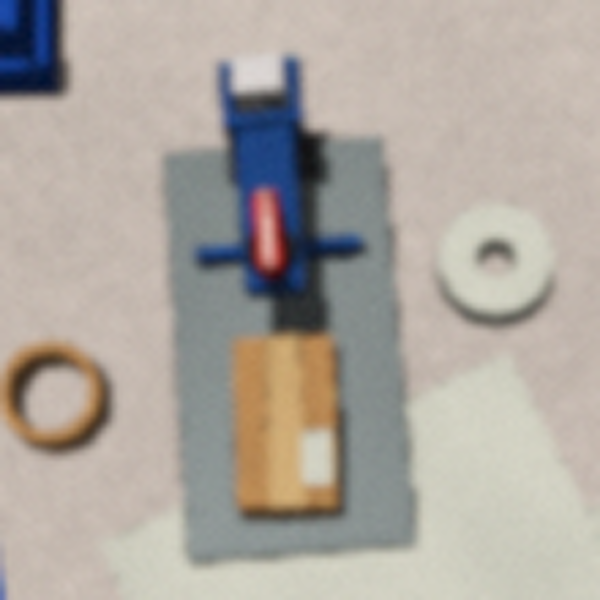

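The crop shows the plate corners at crop px (165,155), (385,138), (413,547) and (188,562). The carton-top corners are (232,337), (338,337), (342,512) and (236,515), and the bar runs from (265,190) to (272,272).

```bash
python3 - <<'E'
from h import *
import pickle;a,b=pickle.load(open('first.pkl','rb'))
s=110/600
f=lambda l:np.array(l,float)*s+[179.5,129.5]
def quad(l,z):
    P=onz(a,f(l),z);print(P.round(4).tolist(),'sides',np.linalg.norm(np.roll(P,-1,0)-P,axis=1).round(4));return P
P=quad([(165,155),(385,138),(413,547),(188,562)],.012)
ux=(P[0]+P[1]-P[2]-P[3])[:2];uy=(P[0]+P[3]-P[1]-P[2])[:2]
print('yaw from long edges',np.arctan2(ux[1],ux[0]),'short',np.arctan2(-uy[0],uy[1]))
H,S,V=[x.astype(int) for x in cv2.split(cv2.cvtColor(a['pixels'],cv2.COLOR_RGB2HSV))]
# subpixel long edges: fit rows where plate / desk boundary
R=a['pixels'].astype(float); q=R[...,0]-R[...,2]  # red-blue: desk pinkish/paper, plate bluish grey
L=[]
for v in range(163,228):
    row=R[v,:,0]; 
    e=np.gradient(row); i=206+np.argmin(e[206:218]); L.append((v,i,*np.round(e[i-1:i+2])))
Lp=np.array([(x[1]+ (x[4]-x[2])/(2*(2*x[3]-x[2]-x[4]) or 1)*1,x[0]) for x in L])
Rp=[]
for v in range(163,228):
    e=np.gradient(R[v,:,0]); i=248+np.argmax(e[248:260]); x=e[i-1:i+2]; Rp.append((i+(x[2]-x[0])/(2*(2*x[1]-x[0]-x[2]) or 1),v))
for n,p in(('L',Lp),('R',np.array(Rp))):
    W=onz(a,p,.012); k=np.ones(len(W),bool)
    for _ in range(5):
        c=np.polyfit(W[k,0],W[k,1],1); r=W[:,1]-np.polyval(c,W[:,0]); k=abs(r)<.003
    print(n,'yaw',np.arctan(c[0]),'y at x=.6',np.polyval(c,.6),k.sum(),r[k].std())
C=quad([(232,337),(338,337),(342,512),(236,515)],.067)
print('carton c',C.mean(0)); v=(C[0]+C[1]-C[2]-C[3]);print('yaw',np.arctan2(v[1],v[0]))
B=onz(a,f([(265,190),(272,272)]),.195);print('bar',B.round(4))
u,v,X=cloud(b); col=b['pixels'][v,u].astype(int)
m=(col[:,0]>120)&(col[:,1]<70)&(col[:,2]<80)&(abs(X[:,0]-.615)<.04)&(abs(X[:,1]-.076)<.04)
Q=X[m];print('side red',m.sum(),Q.min(0).round(3),Q.max(0).round(3)); print(cv2.minAreaRect((Q[:,:2]*1000).astype(np.float32)),np.percentile(Q[:,2],[5,50,95]))
m=(abs(X[:,0]-.615)<.05)&(abs(X[:,1]-.076)<.04)&(X[:,2]>.12);c=X[m];print(np.histogram(c[:,2],20))
E
```

```text
[[0.7307, 0.1562, 0.012], [0.7356, 0.007, 0.012], [0.4569, 0.0012, 0.012], [0.4537, 0.1472, 0.012]] sides [0.1493 0.2788 0.146  0.2771]
yaw from long edges 0.026491871537727234 short 0.02748249010060194
L yaw 0.03497490509462498 y at x=.6 0.15348976976778464 62 0.0007592821907249995
R yaw 0.03385572616605342 y at x=.6 0.001891303241470986 65 0.0008843219361879269
[[0.5888, 0.1104, 0.067], [0.5857, 0.0431, 0.067], [0.4734, 0.045, 0.067], [0.4745, 0.1113, 0.067]] sides [0.0674 0.1123 0.0662 0.1143]
carton c [0.53060867 0.07745978 0.067     ]
yaw -0.01240839505162819
bar [[0.6455 0.0797 0.195 ]
 [0.5957 0.0772 0.195 ]]
side red 12 [0.596 0.072 0.195] [0.64  0.08  0.202]
((617.5862426757812, 75.7569351196289), (7.122335433959961, 43.98368453979492), 86.97880554199219) [0.19628727 0.19849329 0.20166507]
(array([ 1,  2, 11, 18, 15, 29, 64, 40,  8,  4,  1,  1,  4, 12,  9, 15, 12,
       20, 19,  5]), array([0.12249379, 0.12678786, 0.13108194, 0.13537602, 0.13967009,
       0.14396417, 0.14825824, 0.15255232, 0.15684639, 0.16114047,
       0.16543455, 0.16972862, 0.1740227 , 0.17831677, 0.18261085,
       0.18690493, 0.191199  , 0.19549308, 0.19978715, 0.20408123,
       0.20837531]))
```

Gauge: origin ≈ (0.619, 0.078), yaw ≈ 0.034. The carton has to be pushed about 63 mm. Now I lift, travel, and turn to yaw ≈ 3.175, which leaves room for the later −1.57 turn.

```bash
python3 -m creep '{"translation":[[0,0,40],[0,0,80],[10,30,100],[30,70,100],[45,110,100]],"yaw":[0.12,0.24,0.36,0.48,0.6],"gripper":[0,0,80,146,146]}' 20
python3 -m creep '{"translation":[[15,38,0],[30,76,0],[45,114,0],[60,152,0],[75,190,0]],"yaw":[0.12,0.24,0.36,0.48,0.6],"gripper":[146,146,146,146,146]}'
python3 -m creep '{"translation":[[15,38,0],[30,76,0],[45,114,0],[60,152,0],[75,190,0]],"yaw":[0.12,0.24,0.36,0.48,0.6],"gripper":[146,146,146,146,146]}'
```

```text
time_s: 0.52
ee_pos: [0.2593, -0.3987, 0.3245]
eef_rot: [3.142, 0.0, 1.007]
force: [1.9, 0.1, -0.7]
grip_width: 0.0773
time_s: 0.93
ee_pos: [0.3344, -0.2068, 0.3244]
eef_rot: [3.141, 0.0, 1.613]
force: [0.8, 0.9, 0.4]
grip_width: 0.0442
time_s: 1.35
ee_pos: [0.4095, -0.0147, 0.3245]
eef_rot: [3.141, 0.001, 2.219]
force: [0.4, -0.9, 0.5]
grip_width: 0.0399
```

```bash
python3 -m creep '{"translation":[[5,25,0],[10,50,0],[16,75,0],[20,86,0],[20,86,0]],"yaw":[0.12,0.24,0.36,0.48,0.6],"gripper":[146,146,146,146,146]}'
python3 -m creep '{"translation":[[0,0,-30],[0,0,-60],[0,0,-100],[0,0,-140],[0,0,-160]],"yaw":[0.12,0.24,0.35,0.35,0.35],"gripper":[146,146,146,146,146]}'
python3 - <<'E'
from h import *
c=cam('top');save(c,'d0.png')
print(ctrl.get_obs()['ee_pos'],ctrl.get_obs()['eef_rot'])
A=cv2.resize(c['pixels'][120:260,160:300],(600,600),interpolation=cv2.INTER_CUBIC)
cv2.imwrite('pics/d.png',A[:,:,::-1])
E
```

```text
time_s: 1.77
ee_pos: [0.4297, 0.0734, 0.324]
eef_rot: [3.141, -0.0, 2.827]
force: [0.1, 0.6, -0.1]
grip_width: 0.0405
time_s: 2.18
ee_pos: [0.4277, 0.0732, 0.1598]
eef_rot: [3.142, -0.005, -3.105]
force: [-0.2, 0.4, 0.6]
grip_width: 0.0404
[0.42698884 0.07313064 0.15796069] [-3.14147717 -0.00851048 -3.10584175]
```

View pics/d.png

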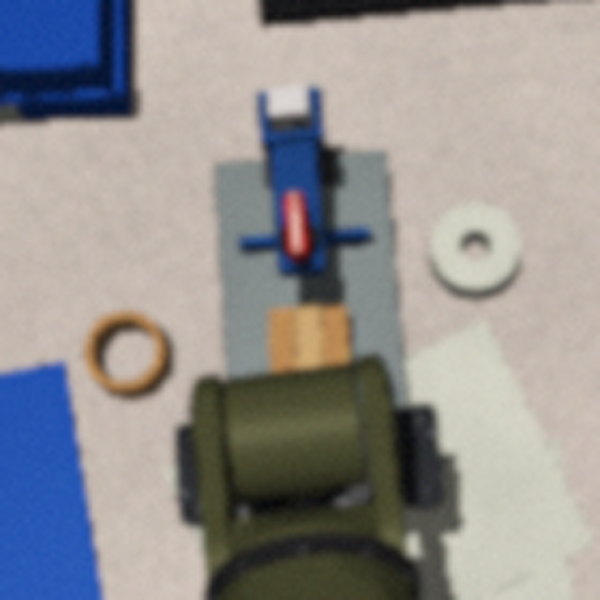

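The wrist is lined up behind the carton, whose visible part is at crop px (310,335). The bar and arm ahead are clear, so I go down and push.

```bash
python3 -m creep '{"translation":[[0,0,-35],[0,0,-70],[0,0,-100],[0,0,-113],[0,0,-113]],"yaw":[0,0,0,0,0],"gripper":[146,146,146,146,146]}'
python3 -c "
from h import *
o=ctrl.get_obs();print(o['qpos'],o['ee_pos'],o['eef_rot'],o['force'])"
```

```text
time_s: 2.65
ee_pos: [0.4259, 0.073, 0.0431]
eef_rot: [-3.141, -0.013, -3.106]
force: [0.4, -1.2, -0.1]
grip_width: 0.0401
[ 8.48077762e-02  3.09667241e-01  1.99626948e+00  3.79206246e-04
  8.48479996e-01 -1.52183644e+00] [0.42588673 0.07300921 0.04313726] [-3.14124596 -0.01282249 -3.10599951] [ 0.39246603 -1.15345118 -0.06825477]
```

```bash
python3 -m creep '{"translation":[[8,0,0],[16,1,0],[24,1,0],[30,1,0],[34,1,0]],"yaw":[0,0,0,0,0],"gripper":[146,146,146,146,146]}'
python3 -m creep '{"translation":[[2,0,0],[4,0,0],[6,0,0],[8,0,0],[11,0,0]],"yaw":[0,0,0,0,0],"gripper":[146,146,146,146,146]}'
python3 -m creep '{"translation":[[4,0,0],[8,0,0],[12,0,0],[16,1,0],[20,1,0]],"yaw":[0,0,0,0,0],"gripper":[146,146,146,146,146]}'
python3 -m creep '{"translation":[[4,0,0],[8,0,0],[12,0,0],[16,1,0],[20,1,0]],"yaw":[0,0,0,0,0],"gripper":[146,146,146,146,146]}'
```

```text
time_s: 3.07
ee_pos: [0.4613, 0.074, 0.0439]
eef_rot: [-3.141, -0.011, -3.106]
force: [-0.2, -0.2, -0.4]
grip_width: 0.0406
time_s: 3.48
ee_pos: [0.4721, 0.074, 0.0439]
eef_rot: [-3.141, -0.012, -3.106]
force: [-1.7, -1.0, 1.9]
grip_width: 0.0401
time_s: 3.9
ee_pos: [0.4925, 0.0751, 0.0439]
eef_rot: [-3.141, -0.012, -3.106]
force: [-3.8, 0.1, 2.2]
grip_width: 0.04
time_s: 4.32
ee_pos: [0.5129, 0.0762, 0.0439]
eef_rot: [-3.141, -0.012, -3.106]
force: [-2.2, 0.2, 2.7]
grip_width: 0.0403
```

```bash
python3 -m creep '{"translation":[[2,0,0],[4,0,0],[6,0,0],[8,0,0],[10,0,0]],"yaw":[0,0,0,0,0],"gripper":[146,146,146,146,146]}'
python3 -m creep '{"translation":[[1,0,0],[2,0,0],[3,0,0],[3,0,0]],"yaw":[0,0,0,0],"gripper":[146,146,146,146]}'
python3 -m creep '{"translation":[[1,0,0],[2,0,0],[2,0,0]],"yaw":[0,0,0],"gripper":[146,146,146]}'
python3 -c "
from h import *
c=cam('side');A=cv2.resize(c['pixels'][130:230,190:320],(780,600),interpolation=cv2.INTER_CUBIC)
cv2.imwrite('pics/e.png',A[:,:,::-1])"
```

```text
time_s: 4.73
ee_pos: [0.5231, 0.0762, 0.0439]
eef_rot: [-3.141, -0.012, -3.106]
force: [-2.4, 0.8, 1.0]
grip_width: 0.0403
time_s: 5.07
ee_pos: [0.5262, 0.0762, 0.0439]
eef_rot: [-3.141, -0.012, -3.106]
force: [-0.4, -0.9, 1.0]
grip_width: 0.0403
time_s: 5.32
ee_pos: [0.5285, 0.0762, 0.0439]
eef_rot: [-3.141, -0.011, -3.106]
force: [-1.3, 0.2, 0.9]
grip_width: 0.0403
```

View pics/e.png

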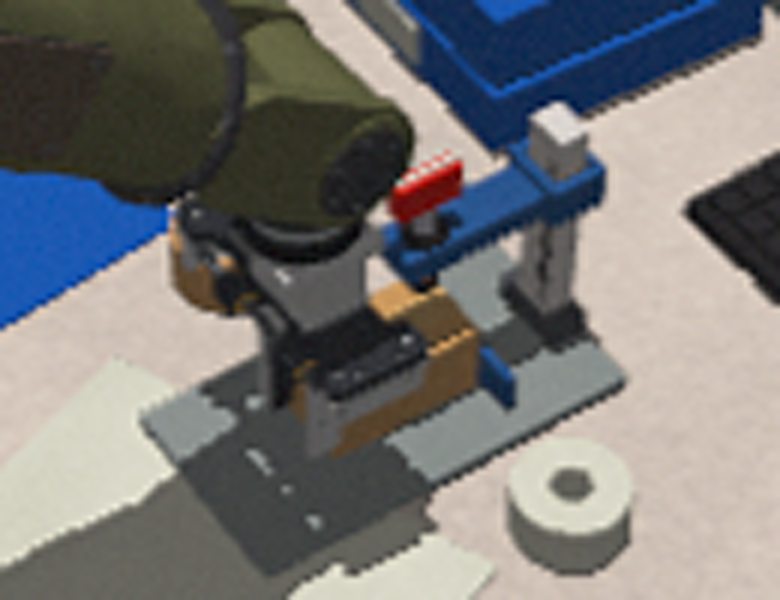

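The carton's far edge, at crop px (480,350), is almost against the fence at (485,350). The wrist is clear of the bar. I continue in fine steps until I feel contact.

```bash
python3 -m creep '{"translation":[[0.5,0,0],[1,0,0],[1,0,0]],"yaw":[0,0,0],"gripper":[146,146,146]}'
python3 -m creep '{"translation":[[0.5,0,0],[1,0,0],[1,0,0]],"yaw":[0,0,0],"gripper":[146,146,146]}'
python3 -m creep '{"translation":[[0.5,0,0],[1,0,0],[1,0,0]],"yaw":[0,0,0],"gripper":[146,146,146]}'
```

```text
time_s: 5.62
ee_pos: [0.5295, 0.0762, 0.0439]
eef_rot: [-3.141, -0.011, -3.106]
force: [-1.5, 0.4, 1.3]
grip_width: 0.0399
time_s: 5.87
ee_pos: [0.5306, 0.0762, 0.0439]
eef_rot: [-3.141, -0.011, -3.106]
force: [-2.4, 0.1, 1.9]
grip_width: 0.0404
time_s: 6.12
ee_pos: [0.5307, 0.0762, 0.0439]
eef_rot: [-3.141, -0.014, -3.106]
force: [-11.3, -0.8, 9.0]
grip_width: 0.04
```

The fence is felt: 11 N at TCP x=0.5307, where 0.531 was expected. I back off, rise and check.

```bash
python3 -m creep '{"translation":[[-4,0,0],[-12,0,0],[-25,-1,0],[-45,-1,0],[-65,-2,0]],"yaw":[0,0,0,0,0],"gripper":[146,146,146,146,146]}'
python3 -m creep '{"translation":[[0,0,40],[0,0,80],[0,0,120],[-20,0,160],[-40,0,200]],"yaw":[0,0,0,0,0],"gripper":[146,146,146,146,146]}'
python3 -m creep '{"translation":[[-20,0,25],[-40,0,50],[-60,0,50],[-60,0,50]],"yaw":[0,0,0,0],"gripper":[146,146,146,146]}'
python3 - <<'E'
from h import *
a=cam('top');b=cam('side')
A=cv2.resize(a['pixels'][130:230,190:260],(420,600),interpolation=cv2.INTER_CUBIC)
B=cv2.resize(b['pixels'][140:220,210:300],(675,600),interpolation=cv2.INTER_CUBIC)
J=cv2.resize(np.hstack([A,B]),(800,438)); cv2.imwrite('pics/f.png',J[:,:,::-1])
import pickle;pickle.dump((a,b),open('second.pkl','wb'))
for c in(a,b):
    u,v,X=cloud(c);col=c['pixels'][v,u].astype(int)
    m=(col[:,0]>110)&(col[:,1]<90)&(col[:,2]<100)&(abs(X[:,0]-.619)<.045)&(abs(X[:,1]-.078)<.03)
    Q=X[m];print(m.sum(),Q.mean(0),np.percentile(Q[:,2],[10,50,90,100]),np.polyfit(Q[:,0],Q[:,1],1))
    hsv=cv2.cvtColor(c['pixels'],cv2.COLOR_RGB2HSV)[v,u].astype(int)
    m=(hsv[:,0]>6)&(hsv[:,0]<22)&(hsv[:,1]>80)&(abs(X[:,2]-.067)<.006)&(abs(X[:,0]-.59)<.1)&(abs(X[:,1]-.078)<.05)
    print('carton',cv2.minAreaRect((X[m,:2]*1000).astype(np.float32)))
E
```

```text
time_s: 6.53
ee_pos: [0.4647, 0.0742, 0.0437]
eef_rot: [-3.141, -0.013, -3.106]
force: [0.6, 0.2, 0.0]
grip_width: 0.0401
time_s: 6.95
ee_pos: [0.4265, 0.0741, 0.2399]
eef_rot: [-3.141, -0.012, -3.106]
force: [1.0, 0.5, -0.3]
grip_width: 0.0401
time_s: 7.28
ee_pos: [0.3646, 0.0742, 0.2913]
eef_rot: [-3.142, -0.008, -3.106]
force: [-0.2, 0.0, -0.1]
grip_width: 0.0402
24 [0.61602658 0.07316005 0.1634199 ] [0.06547062 0.19655616 0.20107213 0.20228729] [-0.09525094  0.13183716]
carton ((594.065673828125, 81.55500793457031), (109.88960266113281, 62.89043426513672), 1.1630727052688599)
24 [0.61713257 0.07319321 0.16075029] [0.066386   0.19720689 0.20234622 0.20323399] [-0.01802456  0.08431675]
carton ((593.630859375, 83.54356384277344), (112.17041015625, 67.30272674560547), 0.10872368514537811)
```

View pics/f.png

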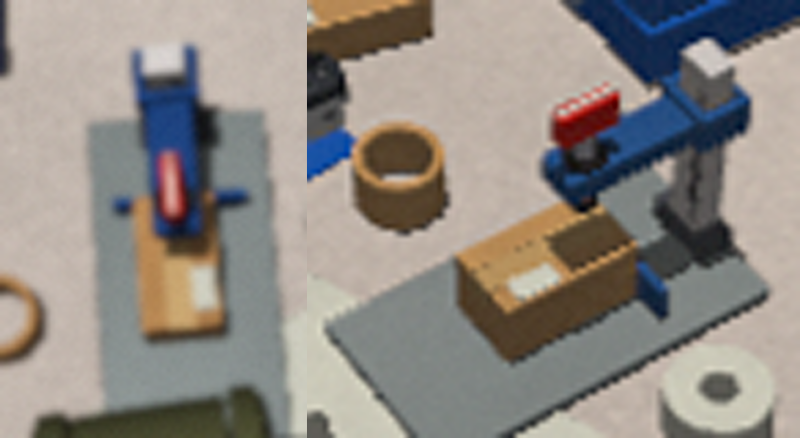

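The carton is home, with its centre at about (0.594, 0.082): −25 mm and +4 mm in the gauge frame, and square. The bar is at crop px (172,185), its top at z≈0.203, near its zero angle. I move above it and descend.

```bash
python3 -m creep '{"translation":[[40,1,0],[80,1,0],[120,2,0],[160,3,0],[195,4,0]],"yaw":[0,0,0,0,0],"gripper":[146,146,146,146,146]}'
python3 -m creep '{"translation":[[30,0,0],[55,1,0],[59,1,0],[59,1,0]],"yaw":[0,0,0,0],"gripper":[146,146,146,146]}'
python3 -c "
from h import *
o=ctrl.get_obs();print(o['qpos'],o['ee_pos'],o['eef_rot'],o['force'])"
```

```text
time_s: 7.8
ee_pos: [0.564, 0.0779, 0.2879]
eef_rot: [-3.141, -0.012, -3.106]
force: [0.2, -0.3, 1.5]
grip_width: 0.04
time_s: 8.13
ee_pos: [0.6239, 0.0787, 0.2852]
eef_rot: [-3.141, -0.016, -3.107]
force: [-0.5, -0.3, -0.5]
grip_width: 0.0402
[ 6.72666357e-02  4.56825611e-01  1.16813355e+00  3.07682060e-05
  1.53229623e+00 -1.53830885e+00] [0.62392326 0.07872335 0.28523119] [-3.14111457 -0.01565547 -3.10681867] [-0.51391377 -0.26482601 -0.53025043]
```

```bash
python3 -m creep '{"translation":[[-4,0,-15],[-4,0,-35],[-4,0,-55],[-4,0,-70],[-4,0,-70]],"yaw":[0,0,0,0,0],"gripper":[146,146,146,146,146]}'
python3 -m creep '{"translation":[[-1,0,-10],[-1,0,-20],[-1,0,-26],[-1,0,-26]],"yaw":[0,0,0,0],"gripper":[146,146,146,146]}'
python3 -c "
from h import *
c=cam('side');A=cv2.resize(c['pixels'][130:230,190:320],(780,600),interpolation=cv2.INTER_CUBIC)
cv2.imwrite('pics/g.png',A[:,:,::-1])"
```

```text
time_s: 8.55
ee_pos: [0.6181, 0.0786, 0.212]
eef_rot: [-3.141, -0.021, -3.107]
force: [0.2, -0.2, -0.1]
grip_width: 0.0398
time_s: 8.88
ee_pos: [0.6166, 0.0786, 0.1847]
eef_rot: [-3.141, -0.022, -3.107]
force: [-0.1, -0.7, 0.1]
grip_width: 0.0399
```

View pics/g.png

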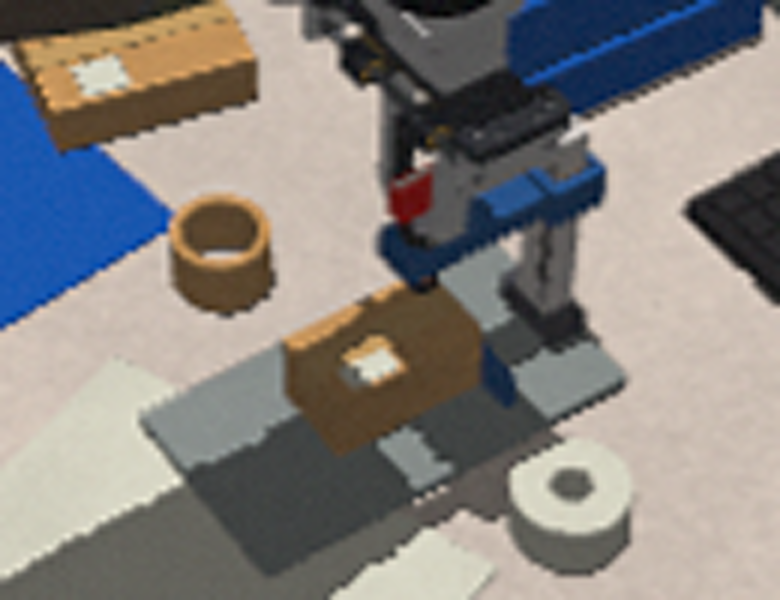

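The fingers straddle the red bar, visible at crop px (412,200). I centre 2 mm and grip.

```bash
python3 -m creep '{"translation":[[2,0,0],[2,0,0],[2,0,0],[2,0,0],[2,0,0]],"yaw":[0,0,0,0,0],"gripper":[180,205,220,255,255]}' 40
python3 -m creep '{"translation":[[0,0,0],[0,0,0],[0,0,0]],"yaw":[0,0,0],"gripper":[255,255,255]}' 40
python3 -c "
from h import *
o=ctrl.get_obs();print(o['force'],o['moment'])"
```

```text
time_s: 9.35
ee_pos: [0.619, 0.0804, 0.186]
eef_rot: [3.139, -0.02, -3.106]
force: [0.8, 8.7, 0.1]
grip_width: 0.0136
time_s: 9.6
ee_pos: [0.619, 0.0805, 0.1861]
eef_rot: [3.139, -0.02, -3.106]
force: [0.6, 1.8, -0.1]
grip_width: 0.0136
[ 0.55037736  1.77047643 -0.14209088] [ 0.2101478  -0.13980501 -0.09226661]
```

```bash
python3 -m creep '{"translation":[[0,0,-3],[0,0,-6],[0,0,-9],[0,0,-12],[0,0,-15]],"yaw":[0,0,0,0,0],"gripper":[255,255,255,255,255]}'
python3 -m creep '{"translation":[[0,0,-2],[0,0,-4],[0,0,-6],[0,0,-8],[0,0,-10]],"yaw":[0,0,0,0,0],"gripper":[255,255,255,255,255]}'
python3 -m creep '{"translation":[[0,0,-1],[0,0,-2],[0,0,-3]],"yaw":[0,0,0],"gripper":[255,255,255]}'
```

```text
time_s: 10.02
ee_pos: [0.619, 0.0805, 0.1708]
eef_rot: [3.139, -0.02, -3.106]
force: [-0.9, 0.9, 2.6]
grip_width: 0.0137
time_s: 10.43
ee_pos: [0.619, 0.0805, 0.1606]
eef_rot: [3.139, -0.02, -3.106]
force: [-1.6, 1.5, 2.6]
grip_width: 0.0136
time_s: 10.68
ee_pos: [0.6191, 0.0805, 0.1576]
eef_rot: [3.139, -0.02, -3.106]
force: [-1.4, 1.6, 3.1]
grip_width: 0.0138
```

```bash
for i in 1; do
python3 -m creep '{"translation":[[0,0,-1],[0,0,-2]],"yaw":[0,0],"gripper":[255,255]}'
python3 -m creep '{"translation":[[0,0,-1],[0,0,-1]],"yaw":[0,0],"gripper":[255,255]}'
python3 -m creep '{"translation":[[0,0,-1],[0,0,-1]],"yaw":[0,0],"gripper":[255,255]}'
python3 -m creep '{"translation":[[0,0,-1],[0,0,-1]],"yaw":[0,0],"gripper":[255,255]}'
done | grep -E 'ee_pos|force'
```

```text
ee_pos: [0.619, 0.0805, 0.1555]
force: [-1.5, 1.1, 3.7]
ee_pos: [0.619, 0.0805, 0.1542]
force: [-1.1, 1.6, 0.3]
ee_pos: [0.619, 0.0805, 0.153]
force: [-0.1, 1.3, 0.7]
ee_pos: [0.619, 0.0805, 0.1518]
force: [-0.2, 1.9, 0.3]
```

```bash
{
python3 -m creep '{"translation":[[0,0,-0.6],[0,0,-1.2]],"yaw":[0,0],"gripper":[255,255]}'
python3 -m creep '{"translation":[[0,0,-0.6],[0,0,-1.2]],"yaw":[0,0],"gripper":[255,255]}'
python3 -m creep '{"translation":[[0,0,-0.6],[0,0,-1.2]],"yaw":[0,0],"gripper":[255,255]}'
} | grep -E 'ee_pos|force'
```

```text
ee_pos: [0.6191, 0.0805, 0.1506]
force: [-0.8, 2.4, 3.9]
ee_pos: [0.6191, 0.0805, 0.1494]
force: [-1.7, 1.9, 5.1]
ee_pos: [0.6191, 0.0805, 0.1485]
force: [-3.3, 2.6, 6.6]
```

```bash
{
python3 -m creep '{"translation":[[0,0,-0.5]],"yaw":[0],"gripper":[255]}'
python3 -m creep '{"translation":[[0,0,-0.5]],"yaw":[0],"gripper":[255]}'
} | grep -E 'ee_pos|force'
python3 -m creep '{"translation":[[0,0,0]],"yaw":[0],"gripper":[255]}'
```

```text
ee_pos: [0.6191, 0.0805, 0.1483]
force: [-3.6, 0.7, 7.4]
ee_pos: [0.6191, 0.0805, 0.1483]
force: [-3.3, 1.3, 7.4]
time_s: 12.1
ee_pos: [0.619, 0.0805, 0.1483]
eef_rot: [3.139, -0.02, -3.106]
force: [-0.5, 1.6, 3.6]
grip_width: 0.0141
```

```bash
{
python3 -m creep '{"translation":[[0,0,-0.6],[0,0,-1.2]],"yaw":[0,0],"gripper":[255,255]}'
} | grep -E 'ee_pos|force|tim'
python3 -m creep '{"translation":[[0,0,-0.7]],"yaw":[0],"gripper":[255]}'
```

```text
time_s: 12.27
ee_pos: [0.6191, 0.0805, 0.1476]
force: [-4.2, 1.7, 9.2]
time_s: 12.35
ee_pos: [0.6191, 0.0805, 0.1475]
eef_rot: [3.139, -0.019, -3.106]
force: [-4.9, 1.9, 8.9]
grip_width: 0.0135
```

```bash
python3 -m creep '{"translation":[[0,0,-0.7],[0,0,-1.2],[0,0,-1.2],[0,0,-1.2],[0,0,-1.2]],"yaw":[0,0,0,0,0],"gripper":[255,255,255,255,255]}'
```

```text
time_s: 12.77
ee_pos: [0.6191, 0.0805, 0.1469]
eef_rot: [3.139, -0.019, -3.106]
force: [-4.1, 0.9, 8.9]
grip_width: 0.0135
```

Pressed about 2.9 mm, so roughly 7 N on the spring. Now I turn clockwise while keeping the downward hold.

```bash
python3 -m creep '{"translation":[[0,0,-0.6],[0,0,-0.6],[0,0,-0.6],[0,0,-0.6]],"yaw":[-0.08,-0.16,-0.24,-0.32],"gripper":[255,255,255,255]}'
python3 -c "
from h import *
o=ctrl.get_obs();print(o['force'],o['moment'])"
```

```text
time_s: 13.1
ee_pos: [0.6191, 0.0809, 0.1469]
eef_rot: [3.138, -0.018, 2.854]
force: [-3.2, 3.4, 9.1]
grip_width: 0.0136
[-3.24917169  3.4028773   9.11411036] [0.58667734 0.78349654 0.06394633]
```

```bash
python3 -m creep '{"translation":[[0,0,-0.6],[0,0,-0.6],[0,0,-0.6],[0,0,-0.6],[0,0,-0.6]],"yaw":[-0.08,-0.16,-0.24,-0.32,-0.4],"gripper":[255,255,255,255,255]}'
python3 -m creep '{"translation":[[0,0,-0.6],[0,0,-0.6],[0,0,-0.6],[0,0,-0.6],[0,0,-0.6]],"yaw":[-0.08,-0.16,-0.24,-0.32,-0.4],"gripper":[255,255,255,255,255]}'
```

```text
time_s: 13.52
ee_pos: [0.6193, 0.0813, 0.1469]
eef_rot: [3.137, -0.018, 2.45]
force: [-1.2, 5.0, 8.1]
grip_width: 0.0137
time_s: 13.93
ee_pos: [0.6195, 0.0816, 0.147]
eef_rot: [3.136, -0.018, 2.046]
force: [-0.1, 3.7, 8.1]
grip_width: 0.0137
```

```bash
python3 -m creep '{"translation":[[0,0,-0.6],[0,0,-0.6],[0,0,-0.6],[0,0,-0.6],[0,0,-0.6]],"yaw":[-0.08,-0.16,-0.24,-0.32,-0.38],"gripper":[255,255,255,255,255]}'
python3 -c "
from h import *
o=ctrl.get_obs();print(o['force'],o['moment'])"
python3 -m creep '{"translation":[[0,0,-0.3],[0,0,-0.3]],"yaw":[-0.03,-0.05],"gripper":[255,255]}'
python3 -c "
from h import *
o=ctrl.get_obs();print(o['force'],o['moment'])"
```

```text
time_s: 14.35
ee_pos: [0.6199, 0.0818, 0.1469]
eef_rot: [3.135, -0.019, 1.662]
force: [0.2, 3.1, 7.0]
grip_width: 0.0141
[0.19404566 3.10784881 6.99918464] [0.52234699 0.21176063 0.13986915]
time_s: 14.52
ee_pos: [0.62, 0.0818, 0.1469]
eef_rot: [3.134, -0.019, 1.61]
force: [-0.7, 1.4, 6.8]
grip_width: 0.0137
[-0.70933057  1.446164    6.81540398] [0.26649685 0.62352947 0.17259539]
```

```bash
python3 -m creep '{"translation":[[0,0,0],[0,0,0],[0,0,0],[0,0,0],[0,0,0]],"yaw":[0,0,0,0,0],"gripper":[255,220,180,146,146]}'
python3 -m creep '{"translation":[[0,0,0],[0,0,20],[0,0,50],[0,0,90],[0,0,130]],"yaw":[0,0,0,0,0],"gripper":[146,146,146,146,146]}'
python3 -m creep '{"translation":[[-40,0,10],[-80,0,20],[-120,0,20],[-160,0,20],[-200,0,20]],"yaw":[0,0,0,0,0],"gripper":[146,146,146,146,146]}'
python3 -m creep '{"translation":[[-30,0,0],[-60,0,0],[-60,0,0]],"yaw":[0,0,0],"gripper":[146,146,146]}'
python3 - <<'E'
from h import *
a=cam('top');b=cam('side')
A=cv2.resize(a['pixels'][130:230,180:290],(440,400),interpolation=cv2.INTER_CUBIC)
B=cv2.resize(b['pixels'][150:220,225:300],(360,336),interpolation=cv2.INTER_CUBIC)
J=np.zeros((400,800,3),np.uint8);J[:,:440]=A;J[:336,440:]=B
cv2.imwrite('pics/k.png',J[:,:,::-1])
import pickle
old=pickle.load(open('second.pkl','rb'))
for c in(a,b):
    u,v,X=cloud(c);hsv=cv2.cvtColor(c['pixels'],cv2.COLOR_RGB2HSV)[v,u].astype(int)
    m=(hsv[:,0]>6)&(hsv[:,0]<22)&(hsv[:,1]>80)&(abs(X[:,2]-.067)<.006)&(abs(X[:,0]-.59)<.1)&(abs(X[:,1]-.078)<.05)
    print('carton',cv2.minAreaRect((X[m,:2]*1000).astype(np.float32)))
    m=((hsv[:,0]<6)|(hsv[:,0]>174))&(hsv[:,1]>120)&(abs(X[:,0]-.619)<.045)&(abs(X[:,1]-.08)<.04)&(X[:,2]>.12)
    Q=X[m];print('bar',m.sum(),Q.max(0),Q.min(0),np.polyfit(Q[:,1],Q[:,0],1))
E
```

```text
time_s: 14.93
ee_pos: [0.6199, 0.0817, 0.1466]
eef_rot: [3.135, -0.019, 1.61]
force: [-0.2, 0.2, -0.5]
grip_width: 0.0304
time_s: 15.35
ee_pos: [0.6194, 0.0816, 0.2775]
eef_rot: [3.136, -0.019, 1.61]
force: [0.4, -0.7, 0.6]
grip_width: 0.0404
time_s: 15.77
ee_pos: [0.4174, 0.0814, 0.2972]
eef_rot: [3.136, -0.018, 1.61]
force: [0.7, -0.2, 1.1]
grip_width: 0.04
time_s: 16.02
ee_pos: [0.3542, 0.0815, 0.2977]
eef_rot: [3.134, -0.019, 1.611]
force: [-0.5, 0.4, -0.6]
grip_width: 0.0402
carton ((592.5740966796875, 81.71307373046875), (108.87364196777344, 63.31916046142578), 1.0883864164352417)
bar 35 [0.61717652 0.09956876 0.16293645] [0.61234751 0.06042422 0.13525851] [-0.04308118  0.61753348]
carton ((591.7425537109375, 82.91993713378906), (67.64041900634766, 113.40091705322266), 89.79679107666016)
bar 53 [0.62311208 0.10011653 0.1648083 ] [0.60995599 0.05659099 0.13318551] [-0.13456038  0.62434868]
```

View pics/k.png

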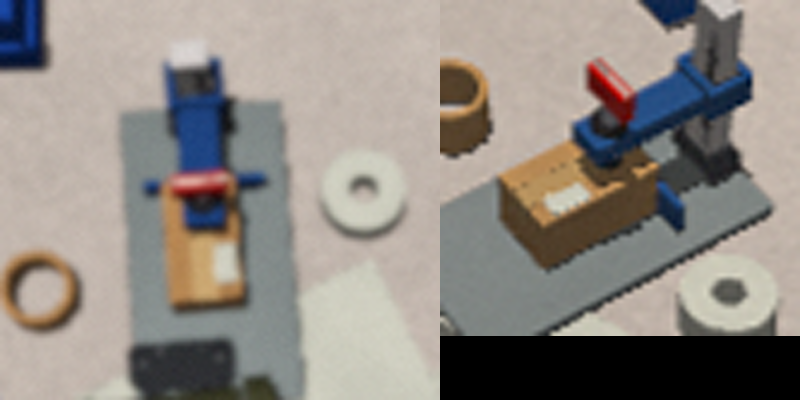

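The bar now lies across the gauge, at crop px (200,183). The carton is still home and the rolls have not moved. Handing in.

```bash
python3 -c "
from station import ctrl
print(ctrl.hand_in())"
```

```text
the job is handed in; nothing more can be done
None
```

The gauge is set to the carton and the stop is locked; I handed the job in at about 16 s. The hand-in reports no verdict, so what follows is from my own measurements.

- **Carton:** I pushed it with the part-open fingers until I felt the fence (11 N at TCP x = 0.5307, expected 0.531). In the last pictures it sits about 26 to 27 mm short of the gauge axis (home is 25, allowed 20 to 30). It is about 4 to 5 mm off the midline and within about 2° of square.
- **Foot:** The foot pressed in about 2.9 mm past the contact I felt, which is roughly 7 N. The tool read 8.9 N while holding it, and that includes the arm's friction. The force on the carton itself cannot be read, so the 7 N is worked out from the travel and the force readings. The tool still read 6.8 N just before I let go.
- **Clamp:** I turned it 1.57 rad clockwise while keeping the foot pressed. The top picture shows the bar across the gauge, within about 0.01 rad of square. The side-view depth gave a rougher fit that was about 0.1 rad off square.
- **Release:** The height held at 0.147 m through the turn and the tool read about 0 N once the fingers opened. The robot is clear of everything.
- **Bystanders:** The tape roll and label roll look unmoved in the last pictures. I did not re-measure the other bystanders, but the tool travelled about 0.1 m or more above them.

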